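Weigh and log a market order of cheese tubs

TASK

Weigh the customer's order: with the scale's beam arrested by its red-knobbed lever, stand all the blue-lidded cheese tubs side by side on the weighing pan, then release the arrest fully and, when the beam has settled, squeeze the scanner's orange trigger fully home to log the weight, hold it a moment and let it spring back. Then re-arrest the beam fully and move all the tubs, upright and side by side, into the wooden crate. Handle the thin tubs gently (grip them with no more than about 35 N), touch the tubs on the pan only while the beam is arrested, pull the trigger only with the beam released, and leave everything else on the stall where it is.

Things in the scene. Friction and masses are not known exactly. Their poses are not given: they have to be found in the camera images.
- tub0: white square plastic tub of fresh cheese with a blue lid, 62 x 62 mm, 50 mm tall, about 0.2 kg, thin-walled (dents at 50 N a finger); origin at the centre of its underside, z up through the lid, x and y square to its sides. Either two or all three tubs are there in a given run
- tub1: white square plastic tub of fresh cheese with a blue lid, 62 x 62 mm, 50 mm tall, about 0.2 kg, thin-walled (dents at 50 N a finger); origin at the centre of its underside, z up through the lid, x and y square to its sides. Either two or all three tubs are there in a given run
- tub2: white square plastic tub of fresh cheese with a blue lid, 62 x 62 mm, 50 mm tall, about 0.2 kg, thin-walled (dents at 50 N a finger); origin at the centre of its underside, z up through the lid, x and y square to its sides. Either two or all three tubs are there in a given run
- scale: green base of the counter beam scale, 120 mm (x) by 460 mm (y, from -195 to +265 mm) by 34 mm high, fixed; origin under the beam's pivot, on the table. +y runs along the beam towards the weighing pan, -x is its front. The brass counterpoise (52 mm wide, its top 103 mm above the table) sits on the beam at y = -145 mm
- pan_top (a point): centre of the top face of the flat steel weighing pan, inside 176 mm (x) by 248 mm (y), with a lip 12 mm high and 4 mm thick all round; 115 mm above the table while the beam is up, at scale x = 0, y = +150 mm. Axes as the scale; the pan stays level as it sinks
- beam (a joint): angle of the scale's beam: 0 = up and level (where it also stays with an empty pan), grows as the loaded pan sinks on its spring, to 0.16 at most (24 mm lower); two or three tubs on the pan bring it to 0.04 or more once released
- arrest (a joint): arrest lever: 0 = arrested (hard stop, its finger holds the beam up), 0.9 = fully released (hard stop). It pivots about a line along scale y at scale x = -35 mm, z = 88 mm, y = -100 mm; knob 110 mm from it. At 0 it leans 0.45 rad to scale +x, at 0.9 it leans 0.45 rad to -x (pull to the front to release). Stays where left; up to 10 N at the knob
- arrest_knob (a point): centre of the lever's red knob, a cylinder 24 mm across and 30 mm long, lying along scale y; it stands 170 to 200 mm above the table
- scanner: grey scanner gun, fixed, lying on its side in a stand (base 120 x 100 mm); origin under the stand's post on the table. Its head (70 mm x by 120 mm y, top 110 mm above the table) aims along +y at the scale; its black grip points along -x from the head
- grip_mid (a point): centre of the scanner's black grip, 85 mm above the table: a bar along scanner x that reaches from 60 mm to the front (-x) of this point to the head 60 mm behind it, 26 mm wide (y), 34 mm high (z). Axes as the scanner
- trigger (a joint): angle of the sprung orange trigger: 0 = released (it springs back), 0.30 = squeezed fully home against the grip; about 6 N at the pad holds it home. It hinges about an upright line at grip_mid +50 mm x, +18 mm y
- trigger_pad (a point): outer face of the orange trigger blade (62 mm long, 22 mm high, 10 mm thick) on the +y side of the grip, at the place to press, 50 mm from its hinge; released, its face there stands 52 mm from the far (-y) face of the grip, squeezed home 37 mm
- crate_floor (a point): centre of the inner floor of the customer's wooden crate, 6 mm above the table; the crate is fixed, open at the top, inside 258 mm (x) by 153 mm (y), walls 6 mm thick with their rim 45 mm above the table; x along its length
- pesto_pot: round green glass pot, 58 mm across, 46 mm tall, standing among the tubs, not part of the order; origin at the centre of its underside
- cheese_a: round cheese 116 mm across, 50 mm tall; bystander
- cheese_b: round yellow cheese 116 mm across, 50 mm tall; bystander
- honey_jar: amber honey jar, 64 mm across, 85 mm tall; bystander
- coin_dish: blue coin dish, 100 mm across, 30 mm tall; bystander
- spoon: wooden-handled spoon lying on the table; bystander
There are look-alikes about, which are no part of the job. What is shaped like the tub0 but pink is not meant.

How it is judged:
By the outcome, as a careful person would: the job done as asked, in the order asked, and still so for the second after the job is handed in, with the robot touching nothing.
Of tub0, tub1, tub2 only 2 to 3 are there at a start; the rules pass over those that are not, and their reading is None.
At some moment in a run one of tub0, tub1, tub2 may be knocked a few centimetres aside while the robot is not near it.
It also fails if it takes over 210 s, if anything falls off the work surface, if the arm or the gripper's body presses on something with over 40 N, if the wrist force passes 120 N, or if a joint passes its speed limit or range.

ROBOT

A 6-joint arm with a two-finger parallel gripper is mounted at the origin on the work surface. World frame = base frame: x ahead of the robot, y to its left, z up, the work surface at z = 0. Lengths are in mm, angles in rad, forces in N, time in s.
With the tool pointing down it reaches from about 275 to 725 mm from the base axis. Payload 5.6 kg.
Tool frame: the origin (TCP) lies between the finger pads; the fingertips stand 25 mm ahead of it and the grasp point (between the pads) lies 6 mm ahead of it; z points along the fingers, y is the line along which they close (so a half turn about z gives the same grasp; the last joint's range is limited). The gripper opens to 85 mm and grips with 20 to 120 N. Pads are 22 mm wide; open, the fingers measure 114 mm over their backs; the gripper's body (76 mm by 85 mm) begins 54 mm behind the grasp point. The pads swing forward as they close: fully open they stand 13 mm farther back than shut.
Start: joints at [1.529, 0.255, 0.108, 0, -1.424, -0.285], TCP at [176.53, 520.893, 256.283] pointing down, gripper open.
Joint ranges: [-2.95, 2.95], [-1.21, 1.97], [-1.09, 1.5], [-2.87, 1.71], [-2.94, -0.07], [-3.05, 3.05]. Speed limits (rad/s): [2.57, 2.57, 3.14, 3.14, 3.14, 3.14].

INTERFACE

Orientations are given as [roll, pitch, yaw] about the fixed x, y, z axes, in that order (R = Rz(yaw) Ry(pitch) Rx(roll)).
In Python, from plant import sensors, vision, job, models gives the robot as it stands.
- The arm moves only by the shell command python3 -m pendant 'ROWS' [OPENING]. ROWS is text: rows parted by semicolons, each of 4 numbers parted by spaces: the shift along the tool's x, y, z as a fraction of full scale, then the turn about the tool's z as a fraction of full scale. In form: tx ty tz turn; .... A call has 1 to 12 rows; each row is the pose to reach, as a shift and turn from the pose commanded when the call began, along the tool's axes at that moment; what a row does not reach only later rows make up. Full scale, the value 1, is 0.12 m for a shift and 60 degrees for a turn. A row lasts 1/10 s, in which the tool goes at most 50 mm and 8.59 degrees, less where a joint would pass 70% of its speed; a pose out of reach is approached as far as the arm can. A call with a number of a shift or a turn outside -1 to 1 is refused whole. A call with a gripper value outside its range is refused whole. OPENING is the finger opening in mm, from 0 to 85.4, set as the call begins (- or left out, the last holds). The fingers move at their own pace and stop on an object; the grip force is fixed at half the most. Time passes only in rows, so rows that repeat a pose let the fingers close. It gives the time, the measured TCP pose, the force, the opening and the grip force at its end, in the units of the state.
- sensors.sense(): the state, without advancing time (a new reading comes with each control period).
- vision.read_camera(name): name is "side" or "top" or "wrist"; returns a dict with "color" (384x512x3 uint8, red, green, blue), "range_z" (384x512 float32, mm along the optical axis (not along the pixel's ray), 0 where there is no reading), "mtx" (3x3 intrinsics, pixels), "camera_from_world" (4x4, takes a point from world to camera coordinates). Camera axes: x right, y down, z forward; pixel columns grow to the right and rows downward; lengths in mm; the calibration is good to about 2 mm. A picture is of the moment at which its call begins.
- job.sign_off(): hands the job in; it is judged then, once.
Trained networks look in the newest picture that a camera, given by its name, has taken for a name from the list of things; names that differ only in an ending like _2 or _b are one class to them, and where a whole thing is asked for, a point or a joint stands for the part that bears it (a point fixed in the world has none). Each returns a list of dicts, best first, with "conf" (0 to 1); they miss things now and then, are a little off and sometimes report something else, mostly with a low value. They report only what shows in the picture. A call takes as long as a camera call. They do not tell look-alikes from the thing itself.
- models.masks_of(camera, target): "mask" (384x512 bool, what is visible of it) and "extent" ([left, top, right, bottom] in pixels, round what is visible of it).
The state is a dict: "time": time; "qpos": joint angles; "qd": joint speeds; "tau": joint torques, N m; "tcp_pos": TCP position; "orientation": TCP orientation; "contact_force": force on the tool from outside, world axes, zero at the start; "ft_torque": the same for the moment, N m; "finger_gap": finger opening in mm; "gripper_force": force on a finger pad.
Only numpy, scipy, OpenCV 4.12 (cv2) and the standard library are available. Lean on these libraries where they do the work, as an engineer would, in place of code of your own. Each camera call takes 0.05 s, during which the arm holds its last target. There are 200 camera calls.

## Working session

There is one attempt and no reset: what is moved stays moved. The work goes in short steps, Python scripts to look and compute and a shell command to move; the robot and the scene stay as the last step left them, time stands still between calls to the robot, and variables do not carry over. Pictures are saved under pics/ and viewed, at most 14 in all, crops included, and the job is handed in when it is done.

```bash
mkdir -p pics; ls
cat > h.py <<'E'
import numpy as np, cv2
from plant import sensors, vision, job, models
def cam(n): return vision.read_camera(n)
def save(c,f,s=1.5): cv2.imwrite('pics/'+f,cv2.resize(c['color'][:,:,::-1],None,fx=s,fy=s))
def world(c):
    z=c['range_z'];K=c['mtx'];v,u=np.mgrid[:384,:512]
    p=np.stack([(u-K[0,2])/K[0,0]*z,(v-K[1,2])/K[1,1]*z,z,np.ones_like(z)],-1)
    w=p@np.linalg.inv(c['camera_from_world']).T
    w=w[...,:3]; w[z==0]=np.nan
    return w
def top(w,m,band=6):
    """rect of the topmost surface in mask"""
    p=w[m]; p=p[~np.isnan(p[:,0])]
    if len(p)<10: return None
    zt=np.percentile(p[:,2],90); q=p[abs(p[:,2]-zt)<band]
    r=cv2.minAreaRect(q[:,:2].astype(np.float32))
    return np.round(r[0],1),np.round(r[1],1),round(r[2],1),round(float(zt),1)
E
python3 - <<'E'
from h import *
for n in ('top','side'):
    c=cam(n); save(c,n+'0.png'); w=world(c)
    print(n,c['camera_from_world'].round(2).tolist())
    for t in ('tub0','scale','pan_top','arrest_knob','scanner','trigger_pad','crate_floor','pesto_pot','honey_jar'):
        for d in models.masks_of(n,t):
            if d['conf']>.25:
                m=d['mask']; print(t,round(d['conf'],2),d['extent'],top(w,m),c['color'][m].mean(0).round())
print(sensors.sense())
E
```

```text
pics
top [[0.02, -1.0, 0.01, -48.35], [-0.99, -0.03, -0.14, 531.35], [0.14, -0.01, -0.99, 1611.56], [0.0, 0.0, 0.0, 1.0]]
tub0 0.91 [210.3, 206.4, 229.7, 222.9] (array([464. ,  93.2]), array([61.6, 61.3]), 83.8, 55.8) [103.  94. 133.]
tub0 0.9 [151.1, 240.2, 169.9, 259.8] (array([331.4, 293. ]), array([61.4, 61.3]), 0.6, 55.3) [ 38.  84. 143.]
tub0 0.76 [242.2, 224.6, 258.8, 245.3] (array([391.6, -12.7]), array([57.2, 59.5]), 80.0, 56.3) [ 36.  85. 148.]
tub0 0.64 [273.5, 215.8, 293.1, 239.6] (array([ 411.6, -129.6]), array([60.5, 61.3]), 14.0, 55.6) [103.  94. 135.]
tub0 0.54 [375.6, 265.1, 398.6, 286.5] (array([ 262.3, -479.5]), array([60.4, 61. ]), 58.4, 54.9) [100.  88. 126.]
tub0 0.28 [106.4, 248.0, 134.4, 275.4] (array([289.5, 433.3]), array([92.3, 98.2]), 1.3, 29.2) [ 48.  74. 100.]
scale 0.95 [129.8, 138.4, 273.1, 195.6] (array([606.7, 192.8]), array([383.8, 185.9]), 88.5, 121.4) [ 94. 104.  99.]
pan_top 0.87 [132.0, 133.9, 211.3, 195.3] (array([607.9, 255.6]), array([257.7, 185.5]), 88.4, 122.8) [109. 113. 116.]
arrest_knob 0.5 [289.1, 139.1, 325.0, 197.7] (array([ 613.3, -1
[... 2290 characters left out ...]
 [142. 111.  64.]
{'time': 1.0, 'qpos': array([ 1.52861836e+00,  2.55073854e-01,  1.08240567e-01,  2.51612927e-05,
       -1.42388895e+00, -2.84616802e-01]), 'qd': array([-0.00104949,  0.00053709, -0.00165801, -0.00113633, -0.00086886,
       -0.00012184]), 'tau': array([ 2.60273237e-04, -3.86414123e+01,  2.38078004e+01,  5.36805466e+00,
       -4.19893076e-04, -1.62875025e-06]), 'tcp_pos': array([176.52996287, 520.91388219, 256.31688178]), 'orientation': array([-3.14151456e+00, -3.08591896e-06, -3.26791085e-01]), 'contact_force': array([ 0.05593638, -0.42394193,  0.55488952]), 'ft_torque': array([-0.05199281,  0.00639985,  0.01052042]), 'gripper_force': 0.0, 'finger_gap': 85.39028383297453}
```

View pics/top0.png

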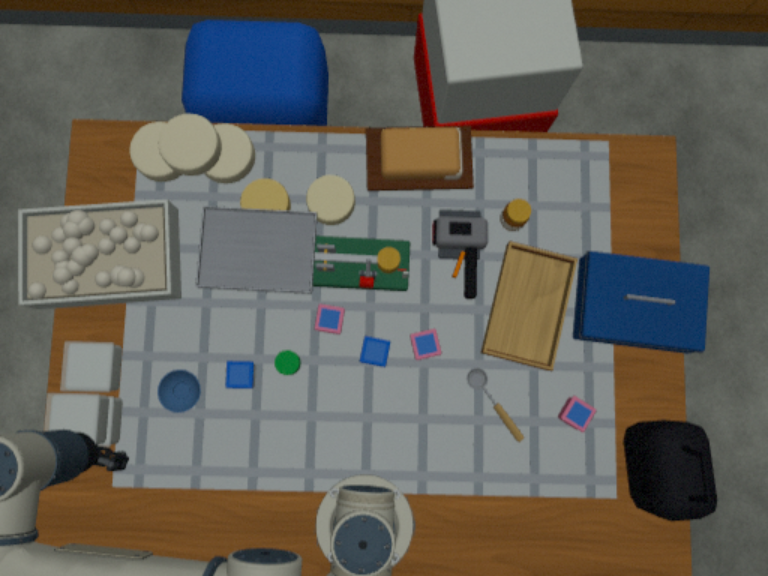

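View pics/side0.png

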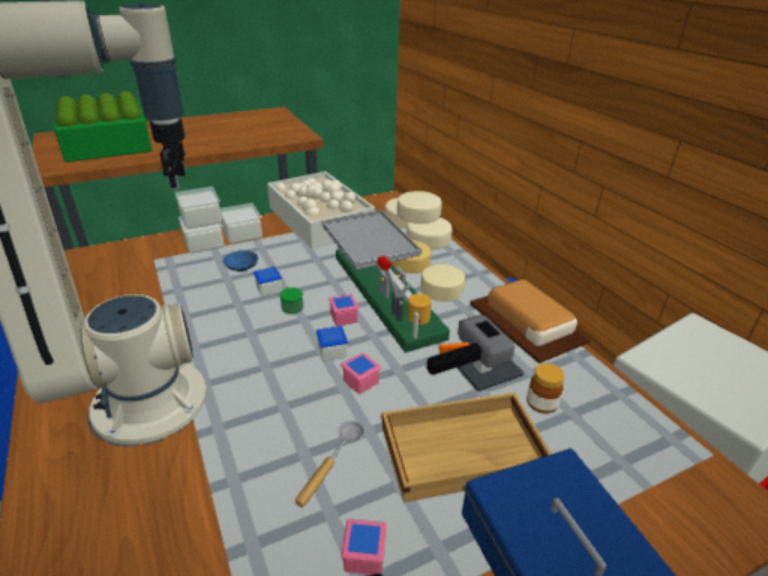

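Run:
```python
from h import *
for n in ('top','side'):
    c=cam(n); w=world(c); C=c['color'].astype(int); r,g,b=C[...,0],C[...,1],C[...,2]
    blue=((b>r*1.5)&(b-r>40)&(b>g*1.25)).astype(np.uint8)
    k,l,s,_=cv2.connectedComponentsWithStats(blue)
    for i in range(1,k):
        if s[i,4]>25: print(n,'blue',s[i],top(w,l==i))
    red=((r>g*2)&(r>b*2)&(r>90)).astype(np.uint8)
    k,l,s,_=cv2.connectedComponentsWithStats(red)
    for i in range(1,k):
        if s[i,4]>8: print(n,'red',s[i],np.nanmedian(w[l==i],0).round(1),top(w,l==i))
    org=((r>150)&(g<r*.65)&(b<g*.6)).astype(np.uint8)
    k,l,s,_=cv2.connectedComponentsWithStats(org)
    for i in range(1,k):
        if s[i,4]>8: print(n,'org',s[i],np.nanmedian(w[l==i],0).round(1),top(w,l==i))
```

```text
top blue [ 121   13   98   70 6260] (array([1291.6,  397.6]), array([254.2, 365.3]), 0.0, -389.5)
top blue [ 388  168   85   66 4544] (array([ 519. , -627.2]), array([279.9, 197.3]), 84.4, 94.8)
top blue [383 205   4  21  41] (array([ 468.6, -483.4]), array([ 3.6, 62.9]), 86.1, 52.9)
top blue [213 206  14  13 143] (array([463.5,  93. ]), array([41.6, 38.9]), 84.0, 56.5)
top blue [277 223  14  14 145] (array([ 410.6, -130.2]), array([38.9, 42.3]), 16.2, 56.3)
top blue [240 224  20  21 324] (array([391.8, -14.2]), array([60.4, 60.8]), 78.9, 55.8)
top blue [150 240  19  19 329] (array([329.9, 292.8]), array([57.7, 60.8]), 1.4, 55.4)
top blue [105 247  29  28 607] (array([290., 433.]), array([91.9, 94.1]), 23.0, 28.9)
top blue [378 268  16  16 154] (array([ 261.8, -481. ]), array([43.1, 39.2]), 54.0, 56.3)
top red [279   9  93  76 514] [1178.3 -256.2 -451.2] (array([1238.5, -271.6]), array([536.2, 270.3]), 54.7, -440.5)
top red [240 184   9   7  58] [528.4   7.2 203. ] (array([527.9,   7.1]), array([15.9, 25.4]), 1.4, 207.2)
top org [303 168   6  16  34] [ 590.2 -198.    95.6] (array([ 5
[... 1065 characters left out ...]
([26.5, 67.3]), 86.8, 100.7)
side red [506 318   6   9  32] [1457.1 -533.9 -450.2] (array([ 949.4, -664.4]), array([13.9,  6.2]), 83.7, 1.3)
side org [ 91 159   9  19  88] [ 49.3 645.7   2.2] (array([ 47.9, 639.2]), array([ 27.2, 176.8]), 0.3, 4.7)
side org [294 228  19   7  57] [ 585.3 -202.4   95. ] (array([ 591. , -206.6]), array([13.8, 56.8]), 77.1, 97.7)
side org [ 27 272   6  31  87] [-188.9  -10.8    1.4] (array([-188.6,    1.7]), array([ 13. , 122.4]), 2.5, 3.1)
side org [124 292  17  67 280] [  52.2 -240.6    0.9] (array([  48. , -241.2]), array([214.7,  20. ]), 89.6, 2.8)
side org [120 294   3   7  12] [  42.5 -146.2    1.6] (array([  41.7, -147.3]), array([19.1,  5.2]), 78.4, 2.2)
```

Two real blue tubs are visible, at about (331,292) and (392,-15). The pink ones are decoys. The lever's red knob (top view px ~366,281) is on the -x side, so the beam is not arrested yet and I'll arrest it first.

```bash
cat > plan.py <<'E'
"""python3 plan.py 'x y z yaw; ...' : splits into pendant shifts, printed for typing. '-' start from measured pose"""
import sys, numpy as np
from plant import sensors
s=sensors.sense(); p=np.array(s['tcp_pos']); yaw=s['orientation'][2]
print('now',p.round(1),round(np.degrees(yaw),1))
for wp in sys.argv[1].split(';'):
    t=[float(v) for v in wp.split()]; T=np.array(t[:3]); ty=np.radians(t[3])
    while True:
        c,n=np.cos(yaw),np.sin(yaw)
        R=np.array([[c,n,0],[n,-c,0],[0,0,-1.]])
        d=R.T@(T-p)/120; dy=-((ty-yaw+np.pi)%(2*np.pi)-np.pi); tu=np.degrees(dy)/60
        k=max(1,np.ceil(np.abs(d).max()),np.ceil(abs(tu)))
        st=(d/k).round(3); tt=round(tu/k,3)
        print(f'   {st[0]:.3f} {st[1]:.3f} {st[2]:.3f} {tt:.3f}   rows>={np.ceil(max(np.linalg.norm(st)*120/50,abs(tt)*60/8.59)):.0f}')
        p=p+R@st*120; yaw-=np.radians(tt*60)
        if k==1: break
    print('  ->',p.round(1),round(np.degrees(yaw),1))
E
python3 plan.py '528 5 320 -91.6'
```

```text
now [176.5 520.9 256.3] -18.7
   0.831 0.626 -0.106 0.243   rows>=3
   0.962 0.397 -0.106 0.243   rows>=3
   0.773 0.107 -0.080 0.182   rows>=2
   0.779 -0.042 -0.080 0.182   rows>=2
   0.757 -0.188 -0.079 0.182   rows>=2
   0.708 -0.329 -0.080 0.183   rows>=2
  -> [528.   5. 320.] -91.6
```

```bash
P="python3 -m pendant"
python3 -m pendant '0.831 0.626 -0.106 0.243;0.831 0.626 -0.106 0.243;0.831 0.626 -0.106 0.243;0.831 0.626 -0.106 0.243' | tail -3
python3 -m pendant '0.962 0.397 -0.106 0.243;0.962 0.397 -0.106 0.243;0.962 0.397 -0.106 0.243;0.962 0.397 -0.106 0.243' >/dev/null
python3 -m pendant '0.773 0.107 -0.080 0.182;0.773 0.107 -0.080 0.182;0.773 0.107 -0.080 0.182;0.773 0.107 -0.080 0.182' >/dev/null
python3 -m pendant '0.779 -0.042 -0.080 0.182;0.779 -0.042 -0.080 0.182;0.779 -0.042 -0.080 0.182;0.779 -0.042 -0.080 0.182' >/dev/null
python3 -m pendant '0.757 -0.188 -0.079 0.182;0.757 -0.188 -0.079 0.182;0.757 -0.188 -0.079 0.182;0.757 -0.188 -0.079 0.182' >/dev/null
python3 -m pendant '0.708 -0.329 -0.080 0.183;0.708 -0.329 -0.080 0.183;0.708 -0.329 -0.080 0.183;0.708 -0.329 -0.080 0.183;0.708 -0.329 -0.080 0.183;0.708 -0.329 -0.080 0.183'
python3 - <<'E'
from h import *
print(sensors.sense()['time'],sensors.sense()['qpos'].round(2))
c=cam('wrist'); save(c,'w1.png'); w=world(c); C=c['color'].astype(int); r,g,b=C[...,0],C[...,1],C[...,2]
red=((r>g*2)&(r>b*2)&(r>80)).astype(np.uint8)
k,l,s,_=cv2.connectedComponentsWithStats(red)
for i in range(1,k):
    if s[i,4]>40: print('red',s[i],np.nanmedian(w[l==i],0).round(1),top(w,l==i,8))
cw=np.linalg.inv(c['camera_from_world']); print(cw.round(2))
E
```

```text
contact_force: [0.1, 1.4, -0.4]
finger_gap: 85.1
gripper_force: 0.0
time: 3.7
tcp_pos: [527.5, 6.5, 320.2]
orientation: [-3.141, 0.0, -1.596]
contact_force: [0.1, -0.3, 1.3]
finger_gap: 85.6
gripper_force: 0.0
3.7 [ 0.31  0.2   0.2  -0.   -1.57 -0.33]
red [207  88   4  18  43] [578.2 -71.6  76.2] (array([578.5, -71. ]), array([18.5,  2.5]), 87.1, 77.3)
red [240 173  27  38 921] [529.2   4.7 201.3] (array([528.8,   6.7]), array([29.2, 21.7]), 87.6, 203.2)
[[-1.0000e+00  2.0000e-02  1.0000e-02  5.2545e+02]
 [ 3.0000e-02  9.6000e-01  2.9000e-01 -6.7910e+01]
 [ 0.0000e+00  2.9000e-01 -9.6000e-01  4.3678e+02]
 [ 0.0000e+00  0.0000e+00  0.0000e+00  1.0000e+00]]
```

View pics/w1.png

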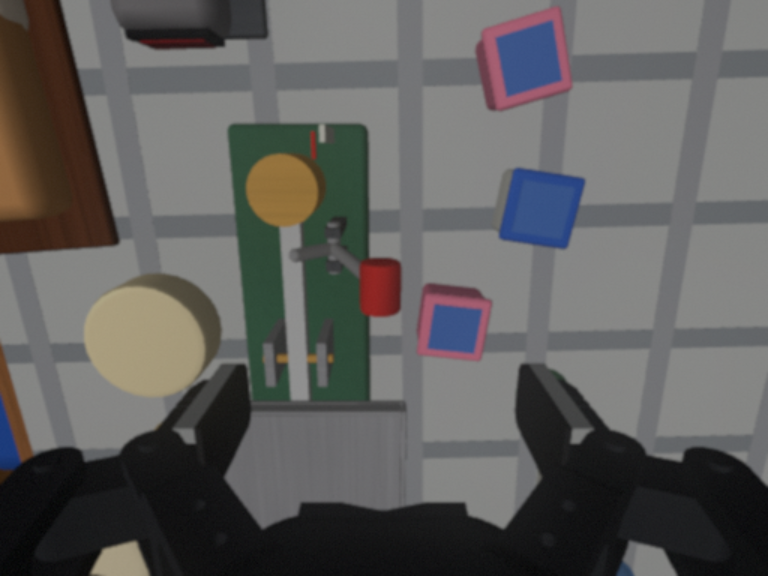

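Wrist view: the red knob at px (380,287) leans away from the scale, so the lever is at or near released. I'll straddle it and push it to +x.

```bash
python3 -m pendant '0 0 0.5 0;0 0 0.5 0;0 0 0.5 0' 44 >/dev/null
python3 -m pendant '0 0 0.3 0;0 0 0.6 0;0 0 0.6 0;0 0 0.6 0'
python3 -m pendant '0 -0.1 0 0;0 -0.2 0 0;0 -0.3 0 0;0 -0.4 0 0;0 -0.5 0 0;0 -0.6 0 0;0 -0.6 0 0'
python3 -m pendant '0 -0.05 0 0;0 -0.1 0 0;0 -0.15 0 0;0 -0.15 0 0'
```

```text
time: 4.45
tcp_pos: [529.5, 5.0, 190.7]
orientation: [-3.139, -0.001, -1.598]
contact_force: [-0.7, 0.4, 1.2]
finger_gap: 44.0
gripper_force: 0.0
time: 5.15
tcp_pos: [602.1, 2.9, 190.9]
orientation: [-3.137, 0.0, -1.599]
contact_force: [0.4, -0.5, -0.1]
finger_gap: 43.8
gripper_force: 0.0
time: 5.55
tcp_pos: [617.2, 2.4, 188.5]
orientation: [3.14, -0.0, -1.599]
contact_force: [-5.4, 1.6, 0.3]
finger_gap: 43.9
gripper_force: 2.4
```

```bash
python3 -m pendant '0 -0.02 0 0;0 -0.04 0 0;0 -0.06 0 0;0 -0.06 0 0;0 -0.06 0 0'
python3 -m pendant '0 -0.02 0 0;0 -0.04 0 0;0 -0.04 0 0;0 -0.04 0 0'
```

```text
time: 6.05
tcp_pos: [621.5, 2.2, 188.1]
orientation: [3.134, -0.0, -1.599]
contact_force: [-12.7, 1.2, 2.9]
finger_gap: 43.9
gripper_force: 6.5
time: 6.45
tcp_pos: [622.4, 2.2, 187.5]
orientation: [3.125, -0.001, -1.599]
contact_force: [-26.0, 3.8, 8.5]
finger_gap: 44.0
gripper_force: 13.4
```

```bash
cat > red.py <<'E'
from h import *
for n in ('side','top','wrist'):
    c=cam(n); w=world(c); C=c['color'].astype(int); r,g,b=C[...,0],C[...,1],C[...,2]
    red=((r>g*2)&(r>b*2)&(r>80)).astype(np.uint8)
    k,l,s,_=cv2.connectedComponentsWithStats(red)
    for i in range(1,k):
        q=np.nanmedian(w[l==i],0)
        if s[i,4]>8 and 480<q[0]<660 and abs(q[1])<60 and q[2]>150: print(n,'red',s[i],q.round(1),top(w,l==i,8))
E
python3 red.py
```

```text
side red [277 167   6   9  43] [612.   -8.8 195.2] (array([6.111e+02, 2.000e-01]), array([24.8, 19.8]), 88.5, 201.3)
wrist red [ 248  240   54   82 3929] [614.4  -1.1 196.1] (array([614.1,   3.9]), array([30.5, 22.5]), 88.3, 198.3)
```

```bash
python3 -m pendant '0 0.06 0 0;0 0.14 0 0;0 0.14 0 0' >/dev/null
python3 -m pendant '0 0 -0.4 0;0 0 -0.8 0;0 0 -0.8 0;0 0 -0.8 0' 85
python3 plan.py '331.5 230 200 -90'
```

```text
time: 7.3
tcp_pos: [614.5, 2.7, 286.4]
orientation: [-3.136, 0.001, -1.599]
contact_force: [-0.7, -0.3, -1.2]
finger_gap: 85.0
gripper_force: 0.0
now [614.5   2.7 286.4] -91.6
   -0.609 0.804 0.240 -0.009   rows>=3
   -0.616 0.798 0.240 -0.009   rows>=3
   -0.624 0.792 0.240 -0.009   rows>=3
  -> [331.4 230.  200. ] -90.0
```

```bash
python3 -m pendant '-0.609 0.804 0 -0.009;-0.609 0.804 0 -0.009;-0.609 0.804 0 -0.009;-0.609 0.804 0 -0.009' >/dev/null
python3 -m pendant '-0.616 0.798 0.3 -0.009;-0.616 0.798 0.3 -0.009;-0.616 0.798 0.3 -0.009;-0.616 0.798 0.3 -0.009' >/dev/null
python3 -m pendant '-0.624 0.792 0.42 -0.009;-0.624 0.792 0.42 -0.009;-0.624 0.792 0.42 -0.009;-0.624 0.792 0.42 -0.009;-0.624 0.792 0.42 -0.009;-0.624 0.792 0.42 -0.009'
cat > blue.py <<'E'
from h import *
import sys
for n in sys.argv[1:]:
    c=cam(n); w=world(c); C=c['color'].astype(int); r,g,b=C[...,0],C[...,1],C[...,2]
    blue=((b>r*1.5)&(b-r>40)&(b>g*1.25)).astype(np.uint8)
    k,l,s,_=cv2.connectedComponentsWithStats(blue)
    for i in range(1,k):
        q=np.nanmedian(w[l==i],0)
        if s[i,4]>60 and 200<q[0]<720 and abs(q[1])<520 and q[2]>40 : print(n,s[i],top(w,l==i))
E
python3 blue.py wrist top side; python3 red.py; python3 plan.py '331.5 291 160 -90'
```

```text
time: 8.7
tcp_pos: [331.2, 229.7, 197.9]
orientation: [-3.141, 0.0, -1.572]
contact_force: [-1.1, -0.0, -0.2]
finger_gap: 84.9
gripper_force: 0.0
wrist [  56    0   57   49 2505] (array([464.4,  97.5]), array([34.3, 44.8]), 83.3, 50.7)
wrist [ 224  216   63   58 3527] (array([331. , 292.2]), array([60.7, 60.3]), 0.9, 50.7)
top [213 206  14  13 145] (array([463.3,  93.5]), array([41.4, 40.5]), 81.1, 56.1)
top [277 223  14  14 146] (array([ 410.1, -130.5]), array([40.3, 42. ]), 14.7, 54.3)
top [240 224  20  21 324] (array([391.5, -14.1]), array([58.8, 60.6]), 80.5, 56.0)
top [378 268  16  16 152] (array([ 260.1, -480.6]), array([41.8, 39.2]), 58.1, 54.7)
side [169 178  19  12 151] (array([332.1, 287.8]), array([58.9, 62.5]), 0.7, 54.1)
side [223 198  13   8  76] (array([464.7,  91.7]), array([42.2, 42.6]), 79.9, 53.5)
side [211 217  21  15 237] (array([392.2, -16.6]), array([61.9, 60.8]), 82.8, 53.8)
side [232 237  17  13 121] (array([ 412.4, -131.8]), array([42.4, 43. ]), 15.4, 53.5)
side [232 350  21  19 346] (array([ 261. , -483.2]), array([43.2, 42.4]), 59.6, 53.4)
side red [274 167   9   9  55] [609.9  -6.6 194.5] (array([612.5,   1.1]), array([28.1, 17.6]), 86.8, 200.9)
top red [241 159  10   7  64] [611.2   6.1 197.5] (array([611.4,   4.7]), array([20.8, 28.9]), 0.9, 201.3)
now [330.6 229.6 197.7] -90.1
   -0.512 -0.007 0.314 -0.001   rows>=2
  -> [331.5 291.  160.1] -90.0
```

```bash
python3 -m pendant '-0.52 -0.003 0.4 0.01;-0.52 -0.003 0.6 0.01;-0.52 -0.003 0.6 0.01;-0.52 -0.003 0.6 0.01' >/dev/null
python3 -m pendant '0 0 0.25 0;0 0 0.5 0;0 0 0.75 0;0 0 0.75 0;0 0 0.75 0'
python3 -m pendant '0 0 0 0;0 0 0 0;0 0 0 0;0 0 0 0;0 0 0 0' 63
python3 -m pendant '0 0 0 0;0 0 0 0;0 0 0 0;0 0 0 0' 61
```

```text
time: 9.9
tcp_pos: [331.4, 292.6, 37.3]
orientation: [-3.14, 0.001, -1.581]
contact_force: [0.1, 0.5, -0.7]
finger_gap: 85.0
gripper_force: 0.0
time: 10.4
tcp_pos: [330.6, 292.4, 35.9]
orientation: [-3.141, 0.0, -1.581]
contact_force: [-0.0, 0.8, -0.3]
finger_gap: 63.0
gripper_force: 0.1
time: 10.8
tcp_pos: [330.7, 292.4, 36.1]
orientation: [-3.141, 0.0, -1.581]
contact_force: [-1.2, -0.7, 5.9]
finger_gap: 61.9
gripper_force: 36.7
```

```bash
python3 -m pendant '0 0 0 0;0 0 0 0;0 0 0 0' 61.5
python3 -m pendant '0 0 -0.1 0;0 0 -0.25 0;0 0 -0.4 0;0 0 -0.4 0'
python3 -m pendant '0 0 -0.25 0;0 0 -0.5 0;0 0 -0.75 0;0 0 -1 0;0 0 -1 0;0 0 -1 0'
python3 plan.py '585 225 215 -91.6;600 292 215 -91.6'
```

```text
time: 11.1
tcp_pos: [330.7, 292.4, 36.1]
orientation: [-3.141, 0.0, -1.581]
contact_force: [-0.9, -0.8, 6.1]
finger_gap: 61.7
gripper_force: 36.7
time: 11.5
tcp_pos: [331.2, 293.3, 85.3]
orientation: [-3.14, 0.003, -1.581]
contact_force: [0.3, 0.2, -2.4]
finger_gap: 61.8
gripper_force: 36.1
time: 12.1
tcp_pos: [330.1, 292.2, 202.7]
orientation: [3.14, 0.0, -1.582]
contact_force: [-1.3, -0.3, -2.5]
finger_gap: 61.5
gripper_force: 36.2
now [330.1 292.2 202.7] -90.6
   0.179 -0.710 -0.034 0.005   rows>=2
   0.175 -0.711 -0.034 0.006   rows>=2
   0.171 -0.712 -0.034 0.005   rows>=2
  -> [585. 225. 215.] -91.6
   -0.562 -0.110 -0.000 0.000   rows>=2
  -> [600. 292. 215.] -91.6
```

```bash
python3 -m pendant '0 -0.25 0 0;0 -0.5 0 0;0 -0.75 0 0;0 -0.75 0 0' >/dev/null
python3 -m pendant '0 -0.25 0 0;0 -0.5 0 0;0 -0.75 0 0.016;0 -0.75 0 0.016' >/dev/null
python3 -m pendant '0 -0.25 0 0;0 -0.5 0 0;0 -0.75 0 0;0 -0.75 0 0;0 -0.75 0 0' 
python3 plan.py '604 292 175 -91.6'; python3 blue.py top; python3 red.py
```

```text
time: 13.4
tcp_pos: [599.7, 287.7, 201.0]
orientation: [3.138, -0.002, -1.599]
contact_force: [-0.1, -0.1, -2.2]
finger_gap: 61.6
gripper_force: 36.0
now [599.7 287.7 201. ] -91.6
   -0.037 -0.035 0.217 0.000   rows>=1
  -> [604. 292. 175.] -91.6
top [158 153   8  20 109] (array([596.8, 267.4]), array([19. , 58.2]), 88.6, 219.3)
top [213 206  14  13 144] (array([463.8,  93.3]), array([41.8, 40.2]), 86.1, 55.6)
top [277 223  14  14 146] (array([ 410.2, -130.8]), array([40.7, 41.7]), 12.8, 55.8)
top [240 224  20  21 323] (array([392. , -13.5]), array([59.7, 59.6]), 79.3, 55.5)
top [378 268  16  16 153] (array([ 260.5, -481.1]), array([43.7, 40.2]), 57.5, 55.5)
side red [274 167   9   9  55] [610.4  -4.8 193.5] (array([612.1,   1.5]), array([15.8, 28. ]), 2.6, 199.7)
top red [241 159  10   7  64] [610.7   6.1 197.8] (array([611.6,   4.7]), array([20. , 28.8]), 1.5, 202.2)
```

```bash
python3 -m pendant '-0.037 -0.035 0.1 0;-0.037 -0.035 0.217 0;-0.037 -0.035 0.3 0;-0.037 -0.035 0.38 0;-0.037 -0.035 0.4 0;-0.037 -0.035 0.4 0'
python3 -m pendant '0 0 0.01 0;0 0 0.017 0;0 0 0.017 0'
python3 -m pendant '0 0 0 0;0 0 0 0;0 0 0 0' 61.9
python3 -m pendant '0 0 0 0;0 0 0 0;0 0 0 0' 62.3
python3 -m pendant '0 0 0 0;0 0 0 0;0 0 0 0;0 0 0 0;0 0 0 0' 84
python3 -m pendant '0 0 -0.15 0;0 0 -0.4 0;0 0 -0.8 0;0 0 -1 0;0 0 -1 0;0 0 -1 0'
python3 blue.py wrist top; python3 plan.py '392 -15 200 -100.5'
```

```text
time: 14.2
tcp_pos: [604.7, 292.1, 155.2]
orientation: [3.141, -0.001, -1.598]
contact_force: [-0.9, -0.2, -1.1]
finger_gap: 61.6
gripper_force: 36.0
time: 14.5
tcp_pos: [604.9, 292.2, 153.9]
orientation: [-3.141, 0.0, -1.598]
contact_force: [-0.5, 0.7, -1.4]
finger_gap: 61.7
gripper_force: 36.0
time: 14.8
tcp_pos: [604.8, 292.2, 153.6]
orientation: [-3.142, 0.0, -1.598]
contact_force: [-1.0, 0.5, -2.2]
finger_gap: 62.0
gripper_force: 13.6
time: 15.1
tcp_pos: [604.9, 292.3, 153.9]
orientation: [-3.141, 0.0, -1.598]
contact_force: [-0.4, -0.3, -0.5]
finger_gap: 62.4
gripper_force: 0.2
time: 15.6
tcp_pos: [604.8, 292.2, 153.6]
orientation: [-3.142, 0.0, -1.598]
contact_force: [0.2, 1.0, -0.1]
finger_gap: 84.0
gripper_force: 0.0
time: 16.2
tcp_pos: [604.8, 292.4, 273.9]
orientation: [-3.141, 0.001, -1.598]
contact_force: [0.4, -0.2, -0.9]
finger_gap: 83.7
gripper_force: 0.0
wrist [ 215  158   80   74 5638] (array([604.6, 292.5]), array([60.6, 61.4]), 89.0, 164.7)
top [151 155  17  19 285] (array([603.7, 287.5]), array([61.1, 49.9]), 1.3, 169.2)
top [213 206  14  13 144] (array([463.6,  92.8]), array([41.4, 40.1]), 81.9, 56.0)
top [277 223  14  14 145] (array([ 409.6, -130. ]), array([38.5, 40.7]), 14.6, 56.3)
top [240 224  20  21 324] (array([392. , -14.1]), array([60.2, 59. ]), 80.4, 56.0)
top [378 268  16  16 154] (array([ 260.9, -480.8]), array([44. , 41.3]), 56.9, 55.1)
now [604.3 292.1 272.1] -91.6
   0.869 0.566 0.200 0.050   rows>=3
   0.897 0.520 0.200 0.049   rows>=3
   0.923 0.473 0.201 0.050   rows>=3
  -> [392. -15. 200.] -100.5
```

```bash
python3 -m pendant '0.869 0.566 0 0.05;0.869 0.566 0 0.05;0.869 0.566 0 0.05;0.869 0.566 0 0.05' >/dev/null
python3 -m pendant '0.897 0.52 0.2 0.05;0.897 0.52 0.2 0.05;0.897 0.52 0.2 0.05;0.897 0.52 0.2 0.05' >/dev/null
python3 -m pendant '0.5 0.473 0.4 0.05;0.5 0.473 0.4 0.05;0.5 0.473 0.4 0.05;0.5 0.473 0.4 0.05;0.5 0.473 0.4 0.05' >/dev/null
python3 blue.py wrist top;  python3 plan.py '392 -15 120 -100.5;392 -15 36 -100.5'
```

```text
wrist [182   0  47  20 489] (array([ 412.7, -109.9]), array([13.5, 35.9]), 80.9, 50.7)
wrist [ 220   89   71   71 4886] (array([391. , -14.5]), array([60.5, 61.3]), 79.4, 50.6)
wrist [ 179  228   47   40 1691] (array([463.8,  92.9]), array([43.9, 42.8]), 82.4, 50.9)
top [148 155  20  19 363] (array([603.4, 293.1]), array([60.8, 59.5]), 2.7, 169.6)
top [277 223  14  14 146] (array([ 410.2, -130.3]), array([40.8, 41.8]), 14.1, 55.6)
top [240 225  20  20 270] (array([391.2, -13.5]), array([58.5, 60.5]), 81.9, 55.6)
top [378 268  16  16 154] (array([ 260.8, -481.4]), array([41.8, 41.5]), 56.8, 54.9)
now [400.6  36.5 202.2] -100.5
   0.435 -0.008 0.685 -0.000   rows>=2
  -> [392. -15. 120.] -100.5
   -0.000 -0.000 0.700 -0.000   rows>=2
  -> [392. -15.  36.] -100.5
```

```bash
python3 -m pendant '0.432 0 0.4 0;0.432 0 0.685 0;0.432 0 0.685 0;0.432 0 0.685 0' >/dev/null
python3 -m pendant '0 0 0.25 0;0 0 0.5 0;0 0 0.7 0;0 0 0.7 0;0 0 0.7 0'
python3 -m pendant '0 0 0 0;0 0 0 0;0 0 0 0;0 0 0 0;0 0 0 0' 62.5
python3 -m pendant '0 0 0 0;0 0 0 0;0 0 0 0;0 0 0 0' 61.7
```

```text
time: 18.6
tcp_pos: [391.9, -14.5, 37.2]
orientation: [-3.139, 0.001, -1.754]
contact_force: [0.4, 1.2, 0.7]
finger_gap: 84.1
gripper_force: 0.0
time: 19.1
tcp_pos: [390.5, -15.3, 36.0]
orientation: [-3.14, 0.001, -1.755]
contact_force: [1.8, -0.3, 1.0]
finger_gap: 62.6
gripper_force: 0.9
time: 19.5
tcp_pos: [390.5, -15.3, 36.0]
orientation: [-3.14, 0.001, -1.755]
contact_force: [1.6, -0.7, 6.0]
finger_gap: 61.7
gripper_force: 10.8
```

```bash
python3 -m pendant '0 0 0 0;0 0 0 0;0 0 0 0' 61.5
python3 -m pendant '0 0 -0.1 0;0 0 -0.25 0;0 0 -0.5 0;0 0 -0.75 0;0 0 -0.75 0'
python3 -m pendant '0 0 -0.25 0;0 0 -0.5 0;0 0 -0.75 0;0 0 -0.75 0;0 0 -0.75 0'
python3 plan.py '500 200 210 -91.6;604 222 210 -91.6'
```

```text
time: 19.8
tcp_pos: [390.5, -15.3, 36.0]
orientation: [-3.14, 0.0, -1.755]
contact_force: [1.5, -0.9, 6.0]
finger_gap: 61.4
gripper_force: 17.5
time: 20.3
tcp_pos: [390.9, -15.2, 128.0]
orientation: [-3.137, 0.002, -1.755]
contact_force: [0.5, -0.9, -2.1]
finger_gap: 61.6
gripper_force: 18.6
time: 20.8
tcp_pos: [388.6, -15.3, 214.0]
orientation: [3.139, 0.0, -1.756]
contact_force: [-0.8, -0.4, -3.5]
finger_gap: 61.6
gripper_force: 19.1
now [388.6 -15.3 214. ] -100.6
   -0.967 -0.291 0.016 -0.075   rows>=3
   -0.942 -0.367 0.017 -0.075   rows>=3
  -> [500. 200. 210.] -91.6
   -0.207 -0.861 -0.000 0.000   rows>=3
  -> [604. 222. 210.] -91.6
```

```bash
python3 -m pendant '-0.3 -0.1 0 -0.02;-0.6 -0.2 0 -0.05;-0.967 -0.291 0.016 -0.075;-0.967 -0.291 0.016 -0.075;-0.967 -0.291 0.016 -0.075' >/dev/null
python3 -m pendant '-0.3 -0.1 0 -0.02;-0.6 -0.2 0 -0.05;-0.942 -0.367 0.017 -0.075;-0.942 -0.367 0.017 -0.075;-0.942 -0.367 0.017 -0.075' >/dev/null
python3 -m pendant '-0.06 -0.25 0 0;-0.12 -0.5 0 0;-0.207 -0.861 0 0;-0.207 -0.861 0 0;-0.207 -0.861 0 0' 
python3 plan.py '604 222 154 -91.6'; python3 blue.py top; python3 red.py
```

```text
time: 22.3
tcp_pos: [604.7, 220.4, 209.6]
orientation: [3.138, -0.002, -1.6]
contact_force: [-0.1, -0.4, -2.7]
finger_gap: 61.9
gripper_force: 19.2
now [604.7 220.4 209.6] -91.7
   -0.013 0.006 0.463 -0.001   rows>=2
  -> [604.  221.9 154. ] -91.6
top [180 152   7  20  87] (array([603.6, 199.3]), array([18.3, 58.4]), 85.0, 229.1)
top [148 156  22  18 268] (array([601.7, 292. ]), array([60.8, 54.1]), 87.9, 171.3)
top [213 206  14  13 144] (array([463.2,  92.9]), array([41.9, 40.9]), 82.3, 55.5)
top [277 223  14  14 146] (array([ 410.2, -130.9]), array([39.2, 42.4]), 11.8, 55.4)
top [378 268  16  16 155] (array([ 259.9, -481.4]), array([41.6, 41.7]), 57.3, 55.4)
side red [274 167   9   9  55] [610.2  -5.6 194. ] (array([6.121e+02, 5.000e-01]), array([15.6, 30.3]), 7.6, 200.7)
top red [241 159  10   7  63] [611.    6.1 197.1] (array([613. ,   4.8]), array([17.1, 28.9]), 0.3, 200.6)
```

```bash
python3 -m pendant '-0.013 0.006 0.15 0;-0.013 0.006 0.3 0;-0.013 0.006 0.4 0;-0.013 0.006 0.44 0;-0.013 0.006 0.467 0;-0.013 0.006 0.467 0;-0.013 0.006 0.467 0'
python3 -m pendant '0 0 0 0;0 0 0 0;0 0 0 0' 62.5
python3 -m pendant '0 0 0 0;0 0 0 0;0 0 0 0;0 0 0 0;0 0 0 0' 84
python3 -m pendant '0 0 -0.15 0;0 0 -0.4 0;0 0 -0.8 0;0 0 -1 0;0 0 -1 0;0 0 -1 0'
python3 blue.py wrist top; python3 plan.py '612 3 280 -91.6'
python3 - <<'E'
from h import *
save(cam('side'),'s2.png')
E
```

```text
time: 23.2
tcp_pos: [604.6, 223.6, 156.2]
orientation: [-3.14, 0.001, -1.598]
contact_force: [-0.3, -0.9, -2.2]
finger_gap: 62.0
gripper_force: 19.2
time: 23.5
tcp_pos: [604.6, 223.6, 156.0]
orientation: [-3.14, 0.0, -1.598]
contact_force: [-0.0, -0.5, 0.3]
finger_gap: 62.4
gripper_force: 0.0
time: 24.0
tcp_pos: [604.2, 223.5, 155.3]
orientation: [3.142, -0.0, -1.598]
contact_force: [0.5, 0.4, -0.0]
finger_gap: 83.8
gripper_force: 0.0
time: 24.6
tcp_pos: [604.2, 223.7, 275.7]
orientation: [-3.141, 0.001, -1.598]
contact_force: [0.7, 0.1, -0.5]
finger_gap: 84.0
gripper_force: 0.0
wrist [ 364   11   50   51 1925] (array([463.8,  92.9]), array([43.2, 43.4]), 82.0, 51.0)
wrist [ 215  158   79   74 5538] (array([604.6, 224.6]), array([61.1, 61.5]), 88.7, 164.5)
wrist [ 220  238   73   64 4432] (array([604.6, 292.2]), array([61.3, 61.4]), 89.2, 164.5)
top [148 155  18  19 246] (array([602.6, 295.8]), array([54. , 56.4]), 86.1, 169.8)
top [175 156  14  19 236] (array([602.7, 214.9]), array([60.6, 39.5]), 1.2, 168.6)
top [213 206  14  13 144] (array([463.3,  92.8]), array([42.1, 40.3]), 82.6, 55.8)
top [277 223  14  14 145] (array([ 410.2, -129.8]), array([40. , 42.2]), 12.7, 56.6)
top [378 268  16  16 154] (array([ 261.2, -480.6]), array([41.7, 41.1]), 58.1, 56.1)
now [603.7 223.4 273.9] -91.6
   0.917 -0.060 -0.025 0.000   rows>=3
   0.917 -0.059 -0.026 0.001   rows>=3
  -> [612.   3. 280.] -91.6
```

View pics/s2.png

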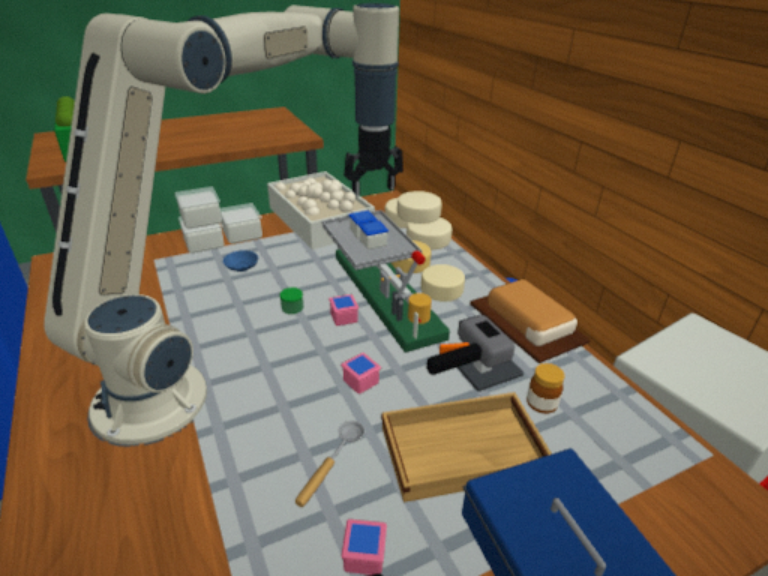

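Both tubs stand side by side on the pan (px ~368,228), no third tub is visible, and the lever is up on the arrested side. Next I'll release it.

```bash
python3 -m pendant '0.917 -0.06 -0.02 0;0.917 -0.06 -0.02 0;0.917 -0.06 -0.02 0;0.917 -0.06 -0.02 0' >/dev/null
python3 -m pendant '0.917 -0.059 -0.026 0;0.917 -0.059 -0.026 0;0.917 -0.059 -0.026 0;0.917 -0.059 -0.026 0;0.917 -0.059 -0.026 0' 44
python3 -m pendant '0 0 0.25 0;0 0 0.5 0;0 0 0.75 0;0 0 0.75 0;0 0 0.75 0'
python3 -m pendant '0 0.1 0 0;0 0.2 0 0;0 0.3 0 0;0 0.4 0 0;0 0.5 0 0;0 0.6 0 0;0 0.7 0 0;0 0.7 0 0'
python3 -m pendant '0 0.05 0 0;0 0.1 0 0;0 0.1 0 0'
python3 -m pendant '0 0.03 0 0;0 0.06 0 0;0 0.06 0 0'
python3 red.py
```

```text
time: 25.65
tcp_pos: [612.5, 4.3, 280.1]
orientation: [3.14, 0.0, -1.598]
contact_force: [0.6, 0.3, -0.2]
finger_gap: 44.1
gripper_force: 0.0
time: 26.15
tcp_pos: [612.7, 4.2, 191.3]
orientation: [3.141, -0.001, -1.596]
contact_force: [0.0, -0.3, 0.7]
finger_gap: 44.0
gripper_force: 0.0
time: 26.95
tcp_pos: [529.9, 6.2, 194.4]
orientation: [-3.135, 0.001, -1.597]
contact_force: [1.2, -0.1, 1.8]
finger_gap: 43.6
gripper_force: 0.8
time: 27.25
tcp_pos: [517.4, 6.3, 191.8]
orientation: [-3.139, 0.001, -1.598]
contact_force: [4.5, 1.5, 1.9]
finger_gap: 44.3
gripper_force: 2.2
time: 27.55
tcp_pos: [510.1, 6.2, 191.2]
orientation: [-3.14, 0.0, -1.598]
contact_force: [5.0, 0.1, 0.0]
finger_gap: 44.1
gripper_force: 2.2
side red [249 173   9   9  63] [516.1  -3.9 193.8] (array([516.7,   4.4]), array([18.7, 27.8]), 6.9, 200.3)
wrist red [ 210  235   53   80 3725] [517.7   1.6 196.4] (array([518.3,   6.5]), array([29.7, 22.4]), 87.7, 198.7)
```

```bash
python3 -m pendant '0 0.02 0 0;0 0.04 0 0;0 0.05 0 0;0 0.05 0 0'
python3 -m pendant '0 0.02 0 0;0 0.04 0 0;0 0.05 0 0;0 0.05 0 0'
python3 red.py; python3 blue.py side
```

```text
time: 28.1
tcp_pos: [507.8, 6.5, 193.1]
orientation: [-3.131, 0.001, -1.597]
contact_force: [13.6, -0.3, 0.7]
finger_gap: 44.0
gripper_force: 6.4
time: 28.5
tcp_pos: [507.1, 6.7, 193.2]
orientation: [-3.121, 0.001, -1.597]
contact_force: [36.5, -4.6, -15.8]
finger_gap: 44.1
gripper_force: 17.0
side red [249 173   9   9  65] [516.9  -4.2 193.8] (array([516.2,   4.8]), array([28.9, 19. ]), 85.2, 200.7)
wrist red [ 205  232   52   79 3627] [517.2   1.8 196.2] (array([518. ,   6.7]), array([30.1, 22.1]), 88.5, 198.5)
side [223 198  13   8  75] (array([464.7,  89.5]), array([45.9, 39.9]), 79.9, 54.4)
side [232 237  17  13 121] (array([ 411.5, -132.9]), array([42.6, 42.7]), 15.0, 53.9)
side [232 350  21  19 346] (array([ 261.3, -482.8]), array([43.8, 42.5]), 58.2, 53.2)
```

```bash
python3 -m pendant '0 -0.07 0 0;0 -0.13 0 0;0 -0.13 0 0' >/dev/null
python3 -m pendant '0 0 -0.4 0;0 0 -0.9 0;0 0 -0.9 0;0 0 -0.9 0' 80
python3 red.py | head -1
python3 plan.py '560 -190 300 0'
```

```text
time: 29.4
tcp_pos: [512.8, 5.9, 300.6]
orientation: [-3.139, 0.001, -1.598]
contact_force: [-0.2, 1.0, -0.6]
finger_gap: 79.7
gripper_force: 0.0
side red [249 173   9   9  59] [516.3  -3.9 193.4] (array([515.1,   2.5]), array([17.2, 30.6]), 20.6, 200.6)
now [511.7   5.8 297. ] -91.6
   0.810 -0.223 -0.012 -0.763   rows>=6
   0.726 0.425 -0.013 -0.763   rows>=6
  -> [ 560.  -190.1  300. ] -0.0
```

```bash
python3 -m pendant '0.81 -0.223 -0.012 -0.763;0.81 -0.223 -0.012 -0.763;0.81 -0.223 -0.012 -0.763;0.81 -0.223 -0.012 -0.763;0.81 -0.223 -0.012 -0.763;0.81 -0.223 -0.012 -0.763;0.81 -0.223 -0.012 -0.763' >/dev/null
python3 -m pendant '0.726 0.425 -0.013 -0.763;0.726 0.425 -0.013 -0.763;0.726 0.425 -0.013 -0.763;0.726 0.425 -0.013 -0.763;0.726 0.425 -0.013 -0.763;0.726 0.425 -0.013 -0.763;0.726 0.425 -0.013 -0.763;0.726 0.425 -0.013 -0.763'
python3 - <<'E'
from h import *
print(sensors.sense()['qpos'].round(2))
c=cam('wrist'); save(c,'w3.png'); w=world(c); C=c['color'].astype(int); r,g,b=C[...,0],C[...,1],C[...,2]
o=((r>130)&(g<r*.7)&(b<g*.6)&(w[...,2]>60)&(w[...,2]<110))
print('org',top(w,o,4), np.nanmin(w[o],0),np.nanmax(w[o],0))
k=(w[...,2]>92)&(w[...,2]<106)&(w[...,0]<605)&(w[...,0]>480)&(abs(w[...,1]+215)<60)&(C.max(-1)<70)
k=cv2.morphologyEx(k.astype(np.uint8),cv2.MORPH_OPEN,np.ones((5,5)))>0
print('grip',top(w,k,5),np.nanmin(w[k],0),np.nanmax(w[k],0))
h=(w[...,2]>106)&(w[...,2]<118)&(abs(w[...,1]+215)<110)&(w[...,0]<720)&(w[...,0]>560)
print('head',top(w,h,4))
print(models.masks_of('wrist','trigger_pad')[0]['extent'])
E
python3 blue.py top; python3 red.py
```

```text
time: 31.05
tcp_pos: [560.9, -189.9, 301.1]
orientation: [-3.141, 0.002, -0.003]
contact_force: [-0.1, -0.1, -0.5]
finger_gap: 79.8
gripper_force: 0.0
[-0.06  0.34  0.33 -0.   -1.57  1.63]
org (array([ 592.6, -200. ]), array([ 7.9, 58.4]), 70.6, 96.1) [ 564.84294228 -212.37682935   92.09760656] [ 620.71751389 -189.22668879   97.03932086]
grip (array([ 561.3, -227.2]), array([23.6, 87.3]), 89.5, 101.7) [ 517.7194805  -240.4043475    92.04299699] [ 604.98329129 -214.39903701  103.5532126 ]
head (array([ 665.6, -205.1]), array([113. ,  61.9]), 89.8, 110.4)
[253.7, 111.0, 276.2, 168.8]
top [148 156  20  19 351] (array([603.9, 292.9]), array([58. , 61.9]), 1.9, 158.9)
top [169 156  20  20 355] (array([604.6, 224.4]), array([61.2, 61.8]), 88.7, 158.2)
top [213 206  14  13 143] (array([462.8,  93.3]), array([42.1, 39.7]), 84.7, 55.8)
top [277 223  14  14 146] (array([ 410.2, -129.9]), array([40.7, 41.6]), 14.9, 56.3)
top [378 268  16  16 154] (array([ 260.8, -480.9]), array([43. , 41.2]), 57.0, 55.1)
side red [249 173   9   9  59] [516.3  -4.6 194. ] (array([513.6,   2.9]), array([16.4, 31.7]), 24.6, 200.7)
wrist red [  0 230  39  28 890] [523.3   3.6 196.5] (array([519.6,   4.9]), array([27. , 19.5]), 89.3, 198.9)
```

View pics/w3.png

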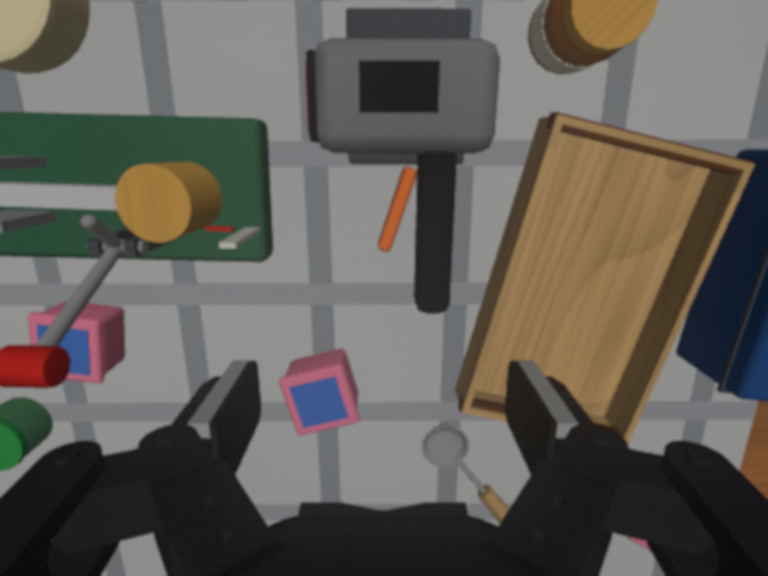

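The pan has sunk about 11 mm. The trigger blade is at px (397,208) and the grip at px (433,230), so I'll squeeze across both.

```bash
python3 -m pendant '0.105 0.265 0.3 0;0.105 0.265 0.7 0;0.105 0.265 0.85 0;0.105 0.265 0.85 0;0.105 0.265 0.85 0' >/dev/null
python3 -m pendant '0 0 0.2 0;0 0 0.4 0;0 0 0.6 0;0 0 0.8 0;0 0 0.88 0;0 0 0.88 0;0 0 0.88 0'
python3 -m pendant '0 0 0 0;0 0 0 0;0 0 0 0;0 0 0 0' 50
python3 -m pendant '0 0 0 0;0 0 0 0;0 0 0 0;0 0 0 0' 42
```

```text
time: 32.55
tcp_pos: [575.1, -222.2, 96.4]
orientation: [3.14, -0.003, 0.0]
contact_force: [0.8, 0.8, 0.8]
finger_gap: 79.6
gripper_force: 0.0
time: 32.95
tcp_pos: [574.5, -221.6, 95.0]
orientation: [-3.141, -0.002, 0.0]
contact_force: [1.9, 2.0, 2.2]
finger_gap: 49.9
gripper_force: 1.7
time: 33.35
tcp_pos: [574.0, -221.8, 94.4]
orientation: [3.142, -0.0, -0.0]
contact_force: [1.3, 3.7, 3.0]
finger_gap: 41.7
gripper_force: 2.1
```

```bash
python3 -m pendant '0 0 0 0;0 0 0 0;0 0 0 0' 38
python3 -m pendant '0 0 0 0;0 0 0 0;0 0 0 0' 36.5
python3 -m pendant '0 0 0 0;0 0 0 0;0 0 0 0;0 0 0 0' 35.5
```

```text
time: 33.65
tcp_pos: [573.8, -221.8, 94.3]
orientation: [-3.141, 0.0, -0.0]
contact_force: [1.6, 5.4, 3.1]
finger_gap: 37.7
gripper_force: 2.3
time: 33.95
tcp_pos: [573.8, -222.1, 94.4]
orientation: [3.141, -0.0, -0.0]
contact_force: [0.3, 2.6, 3.5]
finger_gap: 36.9
gripper_force: 13.7
time: 34.35
tcp_pos: [573.8, -222.2, 94.5]
orientation: [3.141, -0.0, -0.0]
contact_force: [0.5, -0.3, 5.3]
finger_gap: 36.3
gripper_force: 34.5
```

```bash
python3 -m pendant '0 0 0 0;0 0 0 0;0 0 0 0;0 0 0 0;0 0 0 0;0 0 0 0;0 0 0 0;0 0 0 0;0 0 0 0;0 0 0 0;0 0 0 0;0 0 0 0' | head -3
python3 -m pendant '0 0 0 0;0 0 0 0;0 0 0 0;0 0 0 0;0 0 0 0;0 0 0 0;0 0 0 0' 80
python3 -m pendant '0 0 -0.2 0;0 0 -0.5 0;0 0 -0.9 0;0 0 -0.9 0' >/dev/null
python3 -m pendant '0 0 -0.4 0;0 0 -0.9 0;0 0 -0.9 0;0 0 -0.9 0;0 0 -0.9 0'
python3 - <<'E'
from h import *
c=cam('wrist'); w=world(c); C=c['color'].astype(int); r,g,b=C[...,0],C[...,1],C[...,2]
o=((r>130)&(g<r*.7)&(b<g*.6)&(w[...,2]>60)&(w[...,2]<110))
print('org',top(w,o,4))
E
python3 blue.py top; python3 red.py
python3 plan.py '514 5 300 -91.6'
```

```text
time: 35.55
tcp_pos: [573.8, -222.2, 94.5]
orientation: [3.141, -0.0, -0.0]
time: 36.25
tcp_pos: [573.7, -222.0, 94.3]
orientation: [3.141, 0.0, -0.0]
contact_force: [-0.1, 0.6, 0.6]
finger_gap: 80.0
gripper_force: 0.0
time: 37.15
tcp_pos: [573.7, -221.6, 309.4]
orientation: [-3.141, 0.001, -0.0]
contact_force: [0.3, 0.1, -1.0]
finger_gap: 79.5
gripper_force: 0.0
org (array([ 592.4, -200.6]), array([ 7.1, 58.5]), 71.3, 96.1)
top [148 155  20  20 351] (array([603.8, 292.2]), array([61.8, 60.8]), 88.4, 158.5)
top [169 156  20  20 354] (array([604. , 223.7]), array([61.1, 61.1]), 87.3, 159.3)
top [213 206  14  13 144] (array([462.3,  92.8]), array([39.9, 38.1]), 80.6, 57.0)
top [378 268  16  16 155] (array([ 260.6, -481. ]), array([42.4, 40.7]), 56.9, 55.1)
side red [249 173   9   9  59] [515.5  -4.7 194.3] (array([514.5,   2.8]), array([17.9, 29.6]), 16.6, 200.5)
top red [240 188   5   7  35] [516.5  13.  198.3] (array([517.4,  13.1]), array([19.5, 12.7]), 2.0, 201.9)
top red [246 189   3   6  11] [516.4  -2.8 199.4] (array([515.8,  -4.3]), array([15.8,  3.2]), 1.5, 204.6)
wrist red [  0 239  11  27 144] [525.3  -6.5 193.1] (array([519.4,  -6.1]), array([18.8,  5.2]), 2.6, 196.8)
now [ 573.5 -221.8  309.1] -0.0
   -0.248 -0.945 0.038 0.763   rows>=6
   -0.850 -0.481 0.038 0.764   rows>=6
  -> [514.   5. 300.] -91.6
```

```bash
python3 -m pendant '-0.248 -0.945 0.038 0.763;-0.248 -0.945 0.038 0.763;-0.248 -0.945 0.038 0.763;-0.248 -0.945 0.038 0.763;-0.248 -0.945 0.038 0.763;-0.248 -0.945 0.038 0.763;-0.248 -0.945 0.038 0.763' >/dev/null
python3 -m pendant '-0.85 -0.505 0.038 0.764;-0.85 -0.505 0.038 0.764;-0.85 -0.505 0.038 0.764;-0.85 -0.505 0.038 0.764;-0.85 -0.505 0.038 0.764;-0.85 -0.505 0.038 0.764;-0.85 -0.505 0.038 0.764;-0.85 -0.505 0.038 0.764;-0.85 -0.505 0.038 0.764' 44 | grep -E 'tcp|orie'
python3 -m pendant '0 0 0.4 0;0 0 0.6 0;0 0 0.6 0' >/dev/null
python3 -m pendant '0 0 0.1 0;0 0 0.3 0;0 0 0.33 0;0 0 0.33 0;0 0 0.33 0'
python3 -m pendant '0 -0.1 0 0;0 -0.2 0 0;0 -0.3 0 0;0 -0.4 0 0;0 -0.5 0 0;0 -0.6 0 0;0 -0.7 0 0;0 -0.7 0 0'
python3 -m pendant '0 -0.05 0 0;0 -0.1 0 0;0 -0.13 0 0;0 -0.13 0 0'
python3 -m pendant '0 -0.02 0 0;0 -0.04 0 0;0 -0.06 0 0;0 -0.06 0 0'
```

```text
tcp_pos: [516.4, 6.8, 301.1]
orientation: [3.141, -0.0, -1.597]
time: 39.8
tcp_pos: [517.3, 7.0, 191.1]
orientation: [-3.139, 0.0, -1.599]
contact_force: [0.4, 0.7, 0.4]
finger_gap: 44.0
gripper_force: 0.0
time: 40.6
tcp_pos: [601.3, 4.4, 190.2]
orientation: [-3.141, -0.0, -1.599]
contact_force: [0.4, -1.1, 0.0]
finger_gap: 44.0
gripper_force: 0.0
time: 41.0
tcp_pos: [613.7, 4.1, 188.5]
orientation: [3.136, -0.0, -1.599]
contact_force: [-6.3, 1.0, -0.3]
finger_gap: 44.4
gripper_force: 2.6
time: 41.4
tcp_pos: [620.6, 3.9, 188.7]
orientation: [3.136, -0.0, -1.599]
contact_force: [-7.7, -0.1, -0.9]
finger_gap: 44.4
gripper_force: 3.0
```

```bash
python3 -m pendant '0 -0.02 0 0;0 -0.04 0 0;0 -0.05 0 0;0 -0.05 0 0'
python3 -m pendant '0 -0.02 0 0;0 -0.04 0 0;0 -0.04 0 0;0 -0.04 0 0'
python3 -m pendant '0 0.06 0 0;0 0.14 0 0;0 0.14 0 0' >/dev/null
python3 -m pendant '0 0 -0.4 0;0 0 -0.8 0;0 0 -0.8 0;0 0 -0.8 0' 84
python3 red.py; python3 blue.py top; python3 plan.py '604.5 224 275 -91.6'
```

```text
time: 41.8
tcp_pos: [622.4, 3.7, 188.1]
orientation: [3.126, -0.001, -1.599]
contact_force: [-20.7, 2.7, 4.3]
finger_gap: 44.2
gripper_force: 10.4
time: 42.2
tcp_pos: [623.2, 3.6, 187.6]
orientation: [3.117, -0.001, -1.599]
contact_force: [-32.2, 3.9, 11.4]
finger_gap: 44.0
gripper_force: 17.4
time: 42.9
tcp_pos: [618.4, 4.2, 287.9]
orientation: [-3.136, 0.001, -1.599]
contact_force: [0.0, 0.8, -1.9]
finger_gap: 84.2
gripper_force: 0.0
side red [274 167   9   9  55] [610.3  -6.8 193.6] (array([613.7,   0.7]), array([28.9, 19.7]), 77.3, 200.7)
wrist red [ 244  182   31   44 1249] [614.1   1.5 196.7] (array([613.8,   4.1]), array([29.4, 21.9]), 89.9, 198.4)
top [148 155  19  19 251] (array([603.4, 294.7]), array([60.8, 55.8]), 2.6, 169.0)
top [218 207   9  12  76] (array([463.1,  86.5]), array([27.8, 37.9]), 80.6, 55.4)
top [277 223  14  14 145] (array([ 410.3, -130.4]), array([39.4, 42.3]), 12.4, 55.4)
top [378 268  16  16 154] (array([ 260.5, -480.7]), array([41.6, 42.2]), 60.8, 55.4)
now [616.9   4.  284.3] -91.6
   -0.915 0.078 0.039 -0.000   rows>=3
   -0.914 0.077 0.038 -0.000   rows>=3
  -> [604.5 223.9 275.1] -91.6
```

```bash
python3 -m pendant '-0.915 0.078 0 0;-0.915 0.078 0 0;-0.915 0.078 0 0;-0.915 0.078 0 0' >/dev/null
python3 -m pendant '-0.6 0.077 0.077 0;-0.6 0.077 0.077 0;-0.6 0.077 0.077 0;-0.6 0.077 0.077 0' >/dev/null
python3 blue.py wrist; python3 plan.py '604.5 224 240 -91.3; 604.5 224 152 -91.3'
```

```text
wrist [ 360   53   48   47 1714] (array([463.9,  92.9]), array([42.7, 43. ]), 82.0, 51.0)
wrist [ 218  205   75   67 4863] (array([604.6, 224. ]), array([60.7, 61.5]), 88.0, 164.5)
wrist [ 222  277   70   60 3956] (array([604.5, 292.8]), array([62.8, 61.3]), 89.3, 164.5)
now [604.  185.1 276.2] -91.7
   -0.325 0.005 0.302 -0.006   rows>=2
  -> [604.5 224.1 240. ] -91.3
   0.000 -0.000 0.733 -0.000   rows>=2
  -> [604.5 224.1 152. ] -91.3
```

```bash
python3 -m pendant '-0.325 0.005 0.302 0;-0.325 0.005 0.302 0;-0.325 0.005 0.302 0' >/dev/null
python3 -m pendant '0 0 0.25 0;0 0 0.5 0;0 0 0.72 0;0 0 0.72 0;0 0 0.72 0'
python3 -m pendant '0 0 0 0;0 0 0 0;0 0 0 0;0 0 0 0' 62.5
python3 -m pendant '0 0 0 0;0 0 0 0;0 0 0 0;0 0 0 0' 61.6
```

```text
time: 44.75
tcp_pos: [605.1, 224.2, 155.4]
orientation: [-3.14, -0.0, -1.6]
contact_force: [-0.1, 0.3, 0.9]
finger_gap: 83.6
gripper_force: 0.0
time: 45.15
tcp_pos: [604.6, 225.5, 154.5]
orientation: [-3.14, 0.001, -1.599]
contact_force: [0.5, 0.3, 0.5]
finger_gap: 62.6
gripper_force: 0.4
time: 45.55
tcp_pos: [604.7, 225.5, 154.3]
orientation: [-3.14, 0.0, -1.599]
contact_force: [1.8, -0.7, 3.5]
finger_gap: 61.9
gripper_force: 13.4
```

```bash
python3 -m pendant '0 0 0 0;0 0 0 0' 61.4 | tail -1
python3 -m pendant '0 0 -0.1 0;0 0 -0.25 0;0 0 -0.5 0;0 0 -0.75 0;0 0 -0.75 0;0 0 -0.75 0'
python3 plan.py '470 60 240 -60;480 -200 220 -13.2;549 -384 190 -13.2'
```

```text
gripper_force: 19.7
time: 46.35
tcp_pos: [603.5, 225.4, 243.2]
orientation: [3.14, 0.0, -1.599]
contact_force: [-0.3, -0.4, -3.9]
finger_gap: 61.8
gripper_force: 20.4
now [603.5 225.4 243.2] -91.6
   0.705 0.536 0.014 -0.264   rows>=3
   0.531 0.709 0.013 -0.263   rows>=3
  -> [470.  60. 240.] -60.0
   0.959 0.505 0.083 -0.390   rows>=3
   0.680 0.845 0.084 -0.390   rows>=3
  -> [ 480. -200.  220.] -13.2
   0.455 0.681 0.125 -0.000   rows>=2
   0.455 0.681 0.125 -0.000   rows>=2
  -> [ 549. -384.  190.] -13.2
```

```bash
python3 -m pendant '0.23 0.18 0 -0.088;0.46 0.36 0 -0.176;0.705 0.536 0.014 -0.264;0.705 0.536 0.014 -0.264;0.705 0.536 0.014 -0.264' >/dev/null
python3 -m pendant '0.18 0.24 0 -0.088;0.36 0.48 0 -0.176;0.531 0.709 0.013 -0.263;0.531 0.709 0.013 -0.263;0.531 0.709 0.013 -0.263' >/dev/null
python3 -m pendant '0.24 0.126 0.02 -0.1;0.48 0.252 0.04 -0.2;0.72 0.378 0.06 -0.3;0.959 0.505 0.083 -0.39;0.959 0.505 0.083 -0.39;0.959 0.505 0.083 -0.39' >/dev/null
python3 -m pendant '0.17 0.21 0.02 -0.1;0.34 0.42 0.04 -0.2;0.51 0.63 0.06 -0.3;0.68 0.845 0.084 -0.39;0.68 0.845 0.084 -0.39;0.68 0.845 0.084 -0.39'
python3 - <<'E'
from h import *
c=cam('wrist'); save(c,'w4.png'); w=world(c)
for n in ('top','side'):
    c=cam(n); w=world(c)
    for d in models.masks_of(n,'crate_floor')[:1]: print(n,d['conf'],top(w,d['mask'],8))
    rim=(abs(w[...,2]-45)<7)&(w[...,0]>330)&(w[...,0]<660)&(w[...,1]<-250)&(w[...,1]>-500)
    if n=='top': fl=(w[...,2]<16)&(w[...,2]>3)&(w[...,0]>330)&(w[...,1]<-260)&(w[...,1]>-500)&(c['color'][...,0]>c['color'][...,2]+30)
    print('rim',top(w,rim,8))
E
python3 plan.py '549 -384 190 -13.2;549 -384 100 -13.2'
```

```text
time: 48.55
tcp_pos: [481.4, -199.6, 219.8]
orientation: [-3.141, 0.001, -0.232]
contact_force: [-0.5, -0.6, -2.2]
finger_gap: 61.6
gripper_force: 20.9
top 0.81 (array([ 509.2, -374.2]), array([166.9, 273.9]), 76.5, 42.5)
rim (array([ 505.4, -400.6]), array([219.9, 278.3]), 77.1, 48.8)
side 0.84 (array([ 509.9, -375.1]), array([169.1, 273.8]), 77.1, 44.4)
rim (array([ 503.9, -401.5]), array([223.1, 273.3]), 76.8, 47.3)
now [ 481.1 -199.1  220.6] -13.1
   0.451 0.686 0.128 0.001   rows>=2
   0.451 0.686 0.127 0.000   rows>=2
  -> [ 549. -384.  190.] -13.2
   -0.000 -0.000 0.750 0.000   rows>=2
  -> [ 549. -384.  100.] -13.2
```

View pics/w4.png

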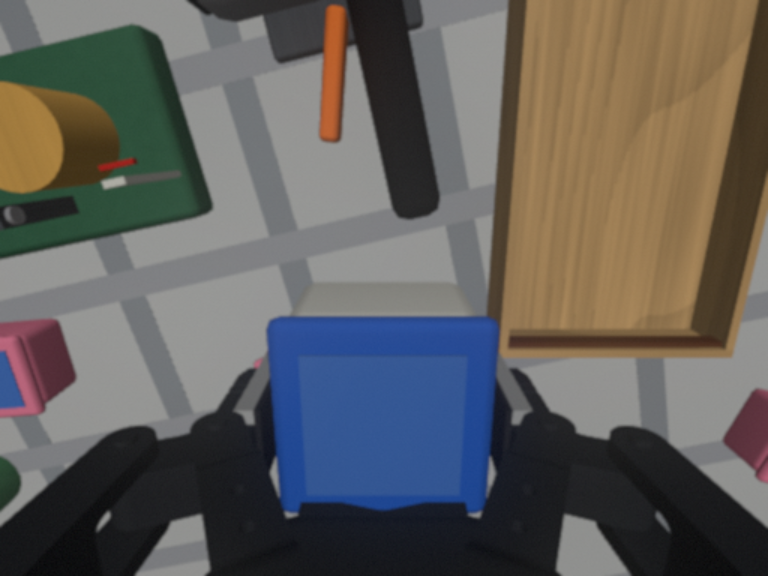

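The held tub sits square to the crate (px 505–740, top right). I'll place it at the far half.

```bash
python3 -m pendant '0.15 0.23 0 0;0.3 0.46 0 0;0.451 0.686 0 0;0.451 0.686 0 0' >/dev/null
python3 -m pendant '0.15 0.23 0 0;0.3 0.46 0 0;0.451 0.686 0.255 0;0.451 0.686 0.255 0;0.451 0.686 0.255 0' >/dev/null
python3 -m pendant '0 0 0.2 0;0 0 0.4 0;0 0 0.6 0;0 0 0.8 0;0 0 0.8 0;0 0 0.8 0'
python3 plan.py '549 -384 46.5 -13.2'
```

```text
time: 50.3
tcp_pos: [549.3, -384.7, 95.8]
orientation: [3.141, -0.002, -0.229]
contact_force: [0.4, 0.2, -1.3]
finger_gap: 61.9
gripper_force: 21.0
now [ 549.3 -384.7   95.8] -13.1
   -0.003 -0.005 0.410 0.001   rows>=1
  -> [ 549.  -384.    46.6] -13.2
```

```bash
python3 -m pendant '0 0 0.12 0;0 0 0.24 0;0 0 0.34 0;0 0 0.39 0;0 0 0.405 0;0 0 0.405 0;0 0 0.405 0'
python3 -m pendant '0 0 0.008 0;0 0 0.008 0;0 0 0.008 0'
python3 -m pendant '0 0 0 0;0 0 0 0;0 0 0 0' 62.5
python3 -m pendant '0 0 0 0;0 0 0 0;0 0 0 0;0 0 0 0' 78
python3 -m pendant '0 0 -0.2 0;0 0 -0.5 0;0 0 -1 0;0 0 -1 0;0 0 -1 0' >/dev/null
python3 -m pendant '0 0 -0.4 0;0 0 -0.8 0;0 0 -0.8 0;0 0 -0.8 0' 84
python3 blue.py wrist side; python3 plan.py '480 -200 250 -13.2;470 60 250 -60;560 240 270 -91.6'
```

```text
time: 51.0
tcp_pos: [549.2, -385.3, 46.8]
orientation: [3.141, -0.002, -0.23]
contact_force: [-0.7, 3.3, 4.8]
finger_gap: 61.5
gripper_force: 21.9
time: 51.3
tcp_pos: [549.1, -385.3, 46.7]
orientation: [3.141, -0.002, -0.23]
contact_force: [-2.9, 5.5, 9.2]
finger_gap: 61.9
gripper_force: 22.6
time: 51.6
tcp_pos: [548.6, -385.3, 44.1]
orientation: [3.141, -0.0, -0.231]
contact_force: [-1.1, -0.5, -0.4]
finger_gap: 62.3
gripper_force: 0.0
time: 52.0
tcp_pos: [548.5, -385.1, 44.2]
orientation: [3.142, 0.0, -0.23]
contact_force: [0.5, -0.4, 0.2]
finger_gap: 77.9
gripper_force: 0.0
time: 52.9
tcp_pos: [548.9, -385.1, 260.7]
orientation: [-3.141, -0.002, -0.23]
contact_force: [0.5, 0.7, -0.6]
finger_gap: 83.9
gripper_force: 0.0
wrist [ 227  141   57   54 2964] (array([ 549.8, -385.9]), array([60.5, 59.4]), 77.0, 56.7)
side [232 140  20  10 122] (array([606.4, 288.5]), array([61.8, 58.8]), 1.6, 168.4)
side [223 198  13   8  76] (array([465.7,  92.7]), array([45.3, 42.9]), 77.4, 54.1)
side [232 237  17  13 121] (array([ 411.6, -132.9]), array([41.5, 42.1]), 13.7, 53.9)
side [311 276  29  21 408] (array([ 549.2, -388.4]), array([61.6, 59.3]), 75.9, 59.3)
side [232 350  21  19 346] (array([ 260.8, -483.1]), array([43.3, 43.1]), 61.8, 53.3)
now [ 548.1 -384.6  258.1] -13.2
   -0.452 -0.684 0.034 -0.000   rows>=2
   -0.452 -0.684 0.033 -0.000   rows>=2
  -> [ 480. -200.  250.] -13.2
   -0.192 -0.697 0.000 0.260   rows>=2
   -0.372 -0.619 0.000 0.260   rows>=2
   -0.525 -0.497 0.000 0.260   rows>=2
  -> [470.1  60.  250. ] -60.0
   -0.462 -0.700 -0.083 0.263   rows>=3
   -0.635 -0.547 -0.083 0.264   rows>=3
  -> [560. 240. 270.] -91.6
```

Placed. Now the second tub.

```bash
python3 -m pendant '-0.452 -0.684 0.034 0;-0.452 -0.684 0.034 0;-0.452 -0.684 0.034 0' >/dev/null
python3 -m pendant '-0.452 -0.684 0.034 0;-0.452 -0.684 0.034 0;-0.452 -0.684 0.034 0' >/dev/null
python3 -m pendant '-0.192 -0.697 0 0.26;-0.192 -0.697 0 0.26;-0.192 -0.697 0 0.26' >/dev/null
python3 -m pendant '-0.372 -0.619 0 0.26;-0.372 -0.619 0 0.26;-0.372 -0.619 0 0.26' >/dev/null
python3 -m pendant '-0.525 -0.497 0 0.26;-0.525 -0.497 0 0.26;-0.525 -0.497 0 0.26' >/dev/null
python3 -m pendant '-0.462 -0.7 -0.083 0.263;-0.462 -0.7 -0.083 0.263;-0.462 -0.7 -0.083 0.263;-0.462 -0.7 -0.083 0.263' >/dev/null
python3 -m pendant '-0.635 -0.547 -0.083 0.264;-0.635 -0.547 -0.083 0.264;-0.635 -0.547 -0.083 0.264;-0.635 -0.547 -0.083 0.264;-0.635 -0.547 -0.083 0.264;-0.635 -0.547 -0.083 0.264' | grep -E 'time|tcp'
python3 blue.py wrist; python3 plan.py '604.5 292.5 240 -91.3; 604.5 292.5 152 -91.3'
```

```text
time: 55.5
tcp_pos: [560.3, 237.9, 272.6]
wrist [ 323    0   50   48 1957] (array([463.8,  93.1]), array([42.9, 43.3]), 82.1, 50.9)
wrist [ 166  226   76   66 4710] (array([604.9, 292.5]), array([61.3, 61.9]), 89.1, 164.7)
now [560.3 238.1 272.7] -91.7
   -0.464 -0.355 0.273 -0.006   rows>=2
  -> [604.5 292.5 240. ] -91.3
   0.000 -0.000 0.733 0.000   rows>=2
  -> [604.5 292.5 152. ] -91.3
```

```bash
python3 -m pendant '-0.464 -0.355 0.273 -0.006;-0.464 -0.355 0.273 -0.006;-0.464 -0.355 0.273 -0.006;-0.464 -0.355 0.273 -0.006' >/dev/null
python3 -m pendant '0 0 0.25 0;0 0 0.5 0;0 0 0.72 0;0 0 0.72 0;0 0 0.72 0'
python3 -m pendant '0 0 0 0;0 0 0 0;0 0 0 0;0 0 0 0' 62.5
python3 -m pendant '0 0 0 0;0 0 0 0;0 0 0 0;0 0 0 0' 61.6
python3 -m pendant '0 0 0 0;0 0 0 0' 61.4
```

```text
time: 56.45
tcp_pos: [605.0, 293.2, 155.0]
orientation: [-3.139, 0.0, -1.593]
contact_force: [0.1, 0.6, 1.2]
finger_gap: 84.0
gripper_force: 0.0
time: 56.85
tcp_pos: [604.8, 294.1, 153.5]
orientation: [-3.141, 0.001, -1.593]
contact_force: [-0.6, 0.1, 0.7]
finger_gap: 62.7
gripper_force: 0.0
time: 57.25
tcp_pos: [604.9, 294.0, 153.3]
orientation: [-3.141, 0.0, -1.593]
contact_force: [0.5, 0.6, 3.4]
finger_gap: 61.5
gripper_force: 13.6
time: 57.45
tcp_pos: [604.9, 294.0, 153.2]
orientation: [-3.141, 0.0, -1.593]
contact_force: [0.1, 0.3, 3.8]
finger_gap: 62.0
gripper_force: 20.2
```

```bash
python3 -m pendant '0 0 -0.1 0;0 0 -0.25 0;0 0 -0.5 0;0 0 -0.75 0;0 0 -0.75 0;0 0 -0.75 0'
python3 plan.py '470 60 245 -60;440 -200 220 -13.2;477 -369 200 -13.2'
```

```text
time: 58.05
tcp_pos: [604.3, 294.0, 242.9]
orientation: [3.141, 0.001, -1.593]
contact_force: [0.8, -0.5, -2.6]
finger_gap: 61.6
gripper_force: 20.8
now [604.3 294.  242.9] -91.3
   0.987 0.538 -0.009 -0.261   rows>=3
   0.806 0.784 -0.008 -0.260   rows>=3
  -> [470.1  60.  245. ] -60.0
   0.876 0.650 0.104 -0.390   rows>=3
   0.545 0.944 0.104 -0.390   rows>=3
  -> [ 440. -200.  220.] -13.2
   0.311 0.650 0.083 -0.000   rows>=2
   0.311 0.651 0.084 -0.000   rows>=2
  -> [ 477. -369.  200.] -13.2
```

```bash
python3 -m pendant '0.25 0.14 0 -0.065;0.5 0.27 0 -0.13;0.75 0.4 0 -0.2;0.987 0.538 0 -0.261;0.987 0.538 0 -0.261;0.987 0.538 0 -0.261' >/dev/null
python3 -m pendant '0.2 0.2 0 -0.065;0.4 0.4 0 -0.13;0.6 0.6 0 -0.2;0.806 0.784 0 -0.26;0.806 0.784 0 -0.26;0.806 0.784 0 -0.26' >/dev/null
python3 -m pendant '0.22 0.16 0.02 -0.1;0.44 0.32 0.04 -0.2;0.66 0.48 0.06 -0.3;0.876 0.65 0.104 -0.39;0.876 0.65 0.104 -0.39;0.876 0.65 0.104 -0.39' >/dev/null
python3 -m pendant '0.14 0.23 0.02 -0.1;0.28 0.46 0.04 -0.2;0.42 0.7 0.06 -0.3;0.545 0.944 0.1 -0.39;0.545 0.944 0.1 -0.39;0.545 0.944 0.1 -0.39' >/dev/null
python3 -m pendant '0.1 0.22 0 0;0.2 0.44 0 0;0.311 0.65 0 0;0.311 0.65 0 0;0.311 0.65 0 0' >/dev/null
python3 -m pendant '0.1 0.22 0 0;0.2 0.44 0 0;0.311 0.65 0 0;0.311 0.65 0.084 0;0.311 0.65 0.084 0' >/dev/null
python3 blue.py wrist;python3 plan.py '477 -369 100 -13.2;477 -369 47 -13.2'
```

```text
wrist [ 220   59   74   74 5239] (array([ 549.7, -386. ]), array([60.5, 59.6]), 76.8, 56.6)
wrist [  177   212   156   132 18744] (array([ 478.4, -368.3]), array([62.1, 61.2]), 76.3, 217.4)
wrist [  22  266   51   45 1207] (array([ 412.3, -130.6]), array([39.6, 44.4]), 15.0, 51.1)
wrist [375 343  28  16 235] (array([ 458. , -412.4]), array([10.2,  3. ]), 43.9, 238.4)
now [ 477.3 -367.3  207.4] -13.2
   0.000 0.014 0.895 0.001   rows>=3
  -> [ 477. -369.  100.] -13.2
   0.000 0.000 0.442 -0.000   rows>=2
  -> [ 477. -369.   47.] -13.2
```

```bash
python3 -m pendant '0 0.014 0.3 0;0 0.014 0.6 0;0 0.014 0.895 0;0 0.014 0.895 0;0 0.014 0.895 0' | grep -E 'tcp|force'
python3 -m pendant '0 0 0.12 0;0 0 0.24 0;0 0 0.36 0;0 0 0.42 0;0 0 0.435 0;0 0 0.435 0;0 0 0.435 0'
python3 -m pendant '0 0 0.008 0;0 0 0.008 0;0 0 0.008 0'
```

```text
tcp_pos: [477.5, -370.2, 102.3]
contact_force: [0.9, 0.4, -0.8]
gripper_force: 21.3
time: 62.7
tcp_pos: [477.7, -371.1, 50.1]
orientation: [3.141, -0.002, -0.23]
contact_force: [0.3, 0.3, -1.4]
finger_gap: 61.7
gripper_force: 21.3
time: 63.0
tcp_pos: [477.0, -370.7, 47.9]
orientation: [3.142, -0.0, -0.23]
contact_force: [-0.1, -0.0, -2.2]
finger_gap: 61.7
gripper_force: 21.3
```

```bash
python3 -m pendant '0 0 0.015 0;0 0 0.022 0;0 0 0.022 0;0 0 0.022 0'
python3 -m pendant '0 0 0 0;0 0 0 0;0 0 0 0' 62.5 | tail -1
python3 -m pendant '0 0 0 0;0 0 0 0;0 0 0 0;0 0 0 0' 78
python3 -m pendant '0 0 -0.2 0;0 0 -0.5 0;0 0 -1 0;0 0 -1 0;0 0 -1 0' >/dev/null
python3 -m pendant '0 0 -0.4 0;0 0 -0.9 0;0 0 -0.9 0;0 0 -0.9 0' >/dev/null
python3 -m pendant '-0.6 -0.8 0 0;-0.6 -0.8 0 0;-0.6 -0.8 0 0;-0.6 -0.8 0 0;-0.6 -0.8 0 0' | grep tcp
python3 blue.py top side; python3 red.py
python3 - <<'E'
from h import *
save(cam('side'),'s5.png'); save(cam('top'),'t5.png')
E
```

```text
time: 63.4
tcp_pos: [477.1, -370.7, 45.5]
orientation: [3.141, -0.0, -0.23]
contact_force: [-0.4, 0.9, 4.1]
finger_gap: 61.7
gripper_force: 21.9
gripper_force: 0.0
time: 64.1
tcp_pos: [477.0, -370.7, 45.1]
orientation: [3.142, -0.0, -0.23]
contact_force: [-0.2, -0.3, -0.0]
finger_gap: 78.0
gripper_force: 0.0
tcp_pos: [428.3, -260.2, 271.5]
top [213 206  14  13 143] (array([462.3,  92.7]), array([41.8, 39.4]), 83.2, 55.8)
top [378 268  16  16 153] (array([ 260.6, -481.1]), array([42.1, 42.1]), 55.2, 55.4)
side [223 198  13   8  76] (array([463.8,  88.8]), array([41.2, 41. ]), 81.0, 54.4)
side [232 237  17  13 121] (array([ 411.3, -131.7]), array([44. , 41.5]), 11.9, 53.8)
side [311 276  29  21 407] (array([ 549.3, -388.1]), array([62.6, 59.6]), 76.7, 59.2)
side [286 281  29  21 429] (array([ 478., -374.]), array([60.5, 61. ]), 75.6, 59.5)
side [232 350  21  19 346] (array([ 261.3, -482.8]), array([44.1, 42.5]), 59.7, 53.3)
top red [241 159  10   7  62] [611.7   4.7 196.8] (array([611.5,   4.7]), array([28.8, 19.5]), 88.9, 201.1)blue.py:8: RuntimeWarning: All-NaN slice encountered
  q=np.nanmedian(w[l==i],0)
```

View pics/s5.png

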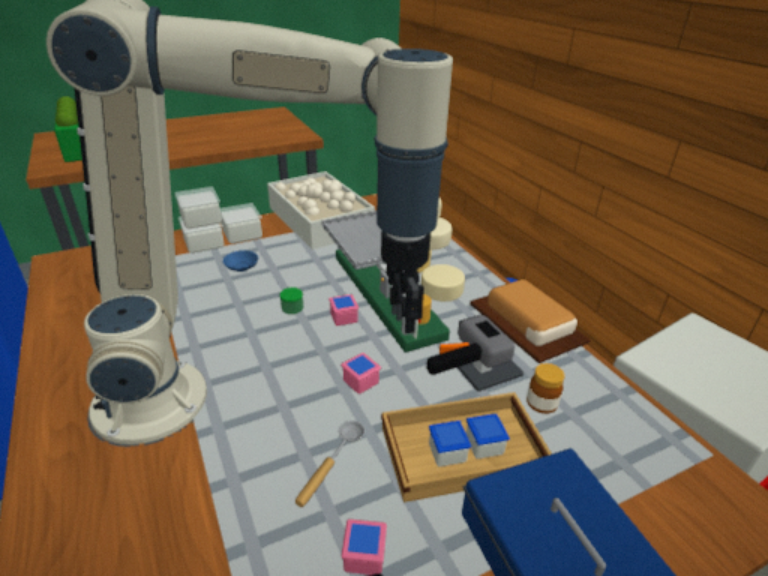

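View pics/t5.png

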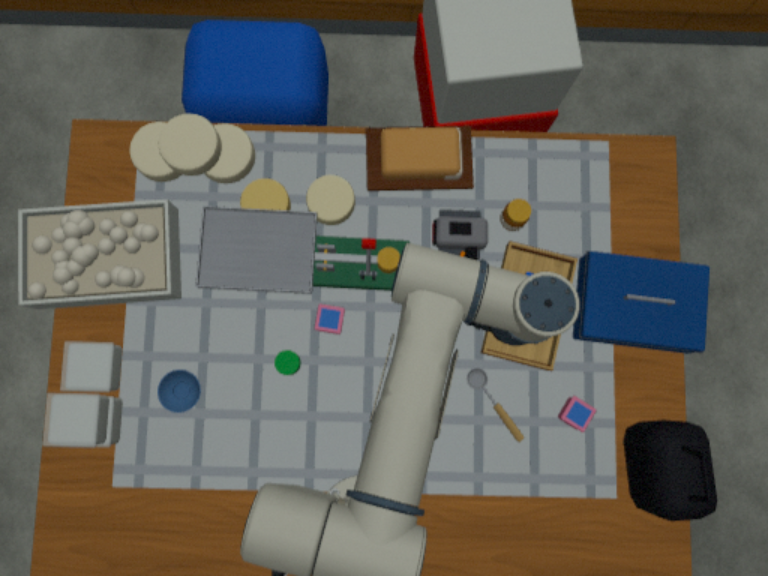

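Both tubs stand upright side by side in the crate (side view px 450,442 and 488,435). The lever is arrested (top view knob px 369,243), the pan is empty and the bystanders haven't moved.

```bash
python3 -c "
from plant import job; print(job.sign_off())"
```

```text
the job is handed in; nothing more can be done
None
```

Job handed in: both blue-lidded tubs present were weighed, the trigger was squeezed home and sprang back, the beam was re-arrested, and the tubs now stand upright side by side in the crate; one slip is that the first tub's pick-up grip read about 36–37 N, just over the 35 N guide.

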